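Take the spent cartridges out of the tablet dispenser and tally them

TASK

Take out every tablet cartridge standing in the white dispensing block: push it down until its catch lets go and it springs up, pull it out, and lay it on its side in a free slot of the aluminium cradle, foot end towards the cradle's end wall and head sticking out at the open end. When all of them lie in the cradle, roll the thumbwheel on the tally box with a fingertip until the number of cartridges you took out stands at the top between the marks. Do not knock over the cups and jars standing around.

Things in the scene. Friction and masses are not known exactly. Their poses are not given: they have to be found in the camera images.
- block: white fixed dispensing block, 112 (x) x 264 (y) x 100 mm tall, x from -50 to +62 mm; origin at table height under the middle well's centre. Three open-topped wells 56 (x) x 48 (y) mm at y = -80, 0, +80 mm, each with a spring ejector and a hidden catch that holds a cartridge down. A cartridge pulls straight up once released; in an empty well the ejector is hooked down
- catches (a point): middle well's catch, hidden in the block (x 26, z 73 mm in its frame); all wells alike. Push a cartridge down about 7 mm (about 9 N; hard stop at 7 to 8 mm) and its catch swings away for good; lift off and the ejector springs it up about 25 mm, loose
- cradle: loose aluminium cradle, 120 (x) x 240 (y) mm, 1.5 kg; origin centre of underside. Three slots along x at y = -80, 0, +80 mm, 54 mm wide, floor 8 mm up, rails between them to 24 mm up; open at the -x end, end wall at +x 36 mm high, inner face at x = +52 mm. A laid cartridge has its foot near that wall, head out over the -x end, foot underside centre 30 to 34 mm up
- tally: grey fixed tally box, 100 (x) x 76 (y) x 64 mm tall, origin at the centre of its underside; a black wheel, radius 32 mm, 32 mm wide, stands out of its top, axis along y, 50 mm above the table
- wheel_top (a point): topmost point of the wheel's rim, 82 mm above the table, between the two white index marks; does not turn with the wheel. The numeral here is the one set; numerals are white, 14 mm, upright as seen from the robot, rising towards the robot
- wheel (a joint): thumbwheel angle, rad: number d (0 to 9) is at the top at 0.628 d. Grows as the top of the rim moves along the tally box's +x (away from the robot). No clicks, it stays where left; 2 to 3 N along the rim rolls it: a fingertip pressed on the top and drawn along x turns it by friction (angle = travel / 32 mm)
- cartridge0: tablet cartridge upright in a well (or absent), 165 mm tall, 0.2 kg; origin centre of underside, z to the head. Foot x -26 to +26, 44 wide (y), 0-40 mm up; body x -26 to +18, 44 wide, 40-110 up; grip head x -22 to +14, 30 wide in y (pinch here), 110-165 up. Its -x side (robot side) is flat for 110 mm, the side to lay it on. Latched: origin 30 mm above table; sprung: about 55 mm
- cartridge1: tablet cartridge upright in a well (or absent), 165 mm tall, 0.2 kg; origin centre of underside, z to the head. Foot x -26 to +26, 44 wide (y), 0-40 mm up; body x -26 to +18, 44 wide, 40-110 up; grip head x -22 to +14, 30 wide in y (pinch here), 110-165 up. Its -x side (robot side) is flat for 110 mm, the side to lay it on. Latched: origin 30 mm above table; sprung: about 55 mm
- cartridge2: tablet cartridge upright in a well (or absent), 165 mm tall, 0.2 kg; origin centre of underside, z to the head. Foot x -26 to +26, 44 wide (y), 0-40 mm up; body x -26 to +18, 44 wide, 40-110 up; grip head x -22 to +14, 30 wide in y (pinch here), 110-165 up. Its -x side (robot side) is flat for 110 mm, the side to lay it on. Latched: origin 30 mm above table; sprung: about 55 mm
- cup_b: blue plastic cup, a bystander, open end or cap up; origin at the centre of its underside
- cup_c: blue plastic cup, a bystander, open end or cap up; origin at the centre of its underside
- jar_a: white jar with black cap, 100 mm tall, a bystander, open end or cap up; origin at the centre of its underside
- jar_b: white jar with black cap, 100 mm tall, a bystander, open end or cap up; origin at the centre of its underside
Not all that is in view belongs to the job. Leave any red look-alike of the cartridge1 alone.

How it is judged:
By the outcome, as a careful person would: the job done as asked, in the order asked, and still so for the second after the job is handed in, with the robot touching nothing.
Of cartridge0, cartridge1, cartridge2 only 2 to 3 are there at a start; the rules pass over those that are not, and their reading is None.
At some moment in a run one of cradle may be knocked a few centimetres aside while the robot is not near it.
Once in a run the grip may slacken for a moment while it holds something.
It also fails if it takes over 210 s, if anything falls off the work surface, if the arm or the gripper's body presses on something with over 40 N, if the wrist force passes 120 N, or if a joint passes its speed limit or range.

ROBOT

A 6-joint arm with a two-finger parallel gripper is mounted at the origin on the work surface. World frame = base frame: x ahead of the robot, y to its left, z up, the work surface at z = 0. Lengths are in m, angles in rad, forces in N, time in s.
With the tool pointing down it reaches from about 0.25 to 0.85 m from the base axis. Payload 12.5 kg.
Tool frame: the origin (TCP) lies at the very end of the fingers, on their centre line; the grasp point (between the pads) lies 19 mm behind it; z points along the fingers, y is the direction in which the jaws open and shut (so a half turn about z gives the same grasp; the last joint's range is limited). The gripper opens to 93 mm and grips with 3 to 60 N. Pads are 15 mm wide; open, the fingers measure 128 mm over their backs; the gripper's body (75 mm by 188 mm) begins 65 mm behind the grasp point.
Start: joints at [-1.432, 0.351, 1.652, -0, 1.139, -0.085], TCP at [0.122, -0.536, 0.219] pointing down, gripper open.
Joint ranges: [-2.75, 2.75], [-0.79, 2.1], [0.01, 2.65], [-1.57, 4.71], [0.07, 3.14], [-2.87, 2.87]. Speed limits (rad/s): [2.22, 2.22, 2.79, 3.14, 3.14, 3.14].

INTERFACE

Orientations are given as a 3x3 rotation matrix whose columns are the frame's x, y, z axes.
In Python, from station import * gives the robot as it stands.
- The arm moves only by the shell command python3 -m inch 'ROWS' [OPENING] [FORCE]. ROWS is JSON, a list that holds one entry, the list of rows, each a list of 4 numbers: the shift along the tool's x, y, z in m, then the turn about the tool's z in rad. In form: [[[dx, dy, dz, roll], ...]]. A call has 1 to 12 rows; each row is the pose to reach, as a shift and turn from the pose commanded when the call began, along the tool's axes at that moment; what a row does not reach only later rows make up. A row lasts 1/8 s, in which the tool goes at most 62.5 mm and 10.7 degrees, less where a joint would pass 70% of its speed; a pose out of reach is approached as far as the arm can. A call with a gripper value outside its range is refused whole. OPENING is the closure in counts, from 0 (fully open) to 255 (shut), set as the call begins (- or left out, the last holds). The fingers move at their own pace and stop on an object; FORCE is the grip in N (left out, the last holds). Time passes only in rows, so rows that repeat a pose let the fingers close. It gives the time, the measured TCP pose, the force and the opening at its end, in the units of the state.
- sense(): the state, without advancing time (a new reading comes with each control period).
- snapshot(name): name is "scene" or "top"; returns the picture (400x640x3 uint8, red, green, blue); there is no depth.
- camera_model(name): a dict with "fovy" (degrees; the focal length in pixels is half the picture's height over the tangent of half this angle, whatever the lens; pixels are square), "cx", "cy" (the principal point, pixels), "rvec" (rotation vector, rad) and "tvec" (3), from world to camera coordinates, as OpenCV has them. Camera axes: x right, y down, z forward; pixel columns grow to the right and rows downward; lengths in m; the calibration is good to about 2 mm. A picture is of the moment at which its call begins. camera_model takes no time and is no camera call.
- hand_in(): hands the job in, once; it reports no verdict.
The state is a dict: "time_s": time; "joint_positions": joint angles; "qd": joint speeds; "joint_efforts": joint torques, N m; "tcp_pos": TCP position; "orientation": TCP orientation; "ft_force": force on the tool from outside, world axes, zero at the start; "ft_torque": the same for the moment, N m; "opening": finger opening in m.
Only numpy, scipy, OpenCV 4.12 (cv2) and the standard library are available. Lean on these libraries where they do the work, as an engineer would, in place of code of your own. Each camera call takes 0.05 s, during which the arm holds its last target. There are 200 camera calls.

## Working session

There is one attempt and no reset: what is moved stays moved. The work goes in short steps, Python scripts to look and compute and a shell command to move; the robot and the scene stay as the last step left them, time stands still between calls to the robot, and variables do not carry over. Pictures are saved under pics/ and viewed, about 12 in all and at most 16, crops included, and the job is handed in when it is done.

```bash
ls; mkdir -p pics
python3 - <<'E'
from station import *
import cv2,numpy as np
for n in("scene","top"):
    cv2.imwrite(f"pics/{n}0.png",snapshot(n)[:,:,::-1]); m=camera_model(n);print(n,m)
    R=cv2.Rodrigues(np.array(m["rvec"]))[0];print(-R.T@np.array(m["tvec"]).ravel(),R)
print(sense())
E
```

```text
pics
scene {'fovy': 49.01978584493011, 'cx': 319.23954272312466, 'cy': 200.85339505392741, 'rvec': array([ 1.69468108,  1.64525335, -0.80291252]), 'tvec': array([-0.11728872, -0.2705818 ,  1.55742904])}
[1.40048273 0.06961336 0.73916065] [[ 0.0317477   0.99948625  0.00439555]
 [ 0.61151754 -0.01594527 -0.79107019]
 [-0.79059369  0.02780262 -0.6117096 ]]
top {'fovy': 43.07801085955436, 'cx': 330.28059702451617, 'cy': 201.717390432067, 'rvec': array([ 2.16368628, -2.16670404,  0.10130536]), 'tvec': array([0.09041343, 0.54314797, 1.17077746])}
[0.4214155  0.07977978 1.22063439] [[-9.66734523e-04 -9.99964419e-01 -8.38014337e-03]
 [-9.94820028e-01  1.81351340e-03 -1.01635732e-01]
 [ 1.01647313e-01  8.23847970e-03 -9.94786385e-01]]
{'time_s': 0.1, 'joint_positions': array([-1.43162683e+00,  3.51158981e-01,  1.65235110e+00, -5.01292711e-05,
        1.13908640e+00, -8.46454764e-02]), 'qd': array([-0.00082136, -0.00193752, -0.0013017 , -0.00012688,  0.00108199,
       -0.00014285]), 'joint_efforts': array([ 3.97210915e-04, -4.98026454e+01, -2.85703415e+01,  7.00180605e-02,
        2.39176961e-02, -4.82931455e-05]), 'tcp_pos': array([ 0.12201902, -0.53598295,  0.21817148]), 'orientation': array([[ 9.75053152e-01,  2.21971434e-01, -1.84342542e-04],
       [ 2.21971507e-01, -9.75052652e-01,  9.87814004e-04],
       [ 3.95228072e-05, -1.00408995e-03, -9.99999495e-01]]), 'ft_force': array([ 0.23811895,  0.69723033, -0.06081206]), 'ft_torque': array([-0.03298801, -0.00665323,  0.01668749]), 'opening': 0.09329499835982255}
```

View pics/scene0.png

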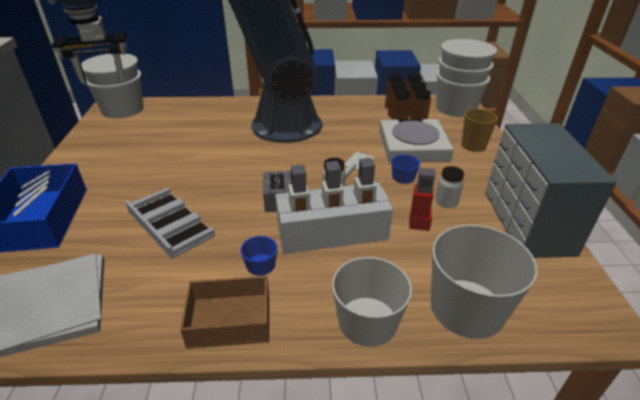

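View pics/top0.png

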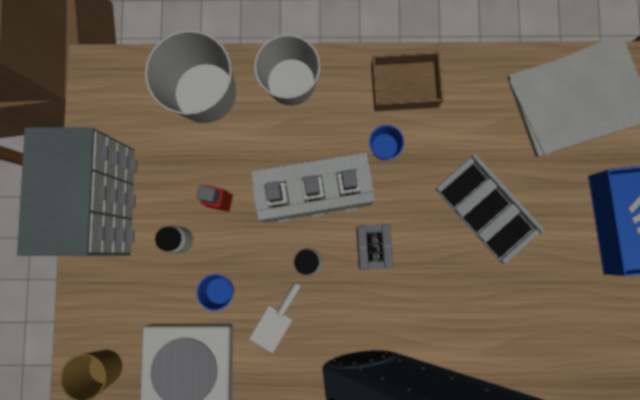

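The pictures show all three cartridges in the block, at top-image pixels (275,190), (313,186) and (348,181). The cradle is around (490,208), the tally box at (375,247), and the red look-alike at (214,197). I'll zoom in next.

```bash
cat > h.py <<'E'
from station import *
import cv2,numpy as np
def cam(n):
    m=camera_model(n); f=200/np.tan(np.radians(m["fovy"])/2)
    return cv2.Rodrigues(np.array(m["rvec"]))[0],np.array(m["tvec"]).ravel(),np.array([[f,0,m["cx"]],[0,f,m["cy"]],[0,0,1.]])
def proj(n,P):
    R,t,K=cam(n); q=(np.atleast_2d(P)@R.T+t)@K.T; return q[:,:2]/q[:,2:]
def back(n,u,v,z):
    R,t,K=cam(n); d=R.T@np.linalg.inv(K)@[u,v,1]; c=-R.T@t; return c+d*(z-c[2])/d[2]
def pose(x,y,a,P):
    P=np.atleast_2d(P).astype(float); c,s=np.cos(a),np.sin(a)
    return P@np.array([[c,-s,0],[s,c,0],[0,0,1]]).T+[x,y,0]
def crop(img,x0,y0,w,h,k,name,grid=20):
    o=cv2.resize(img[y0:y0+h,x0:x0+w],None,fx=k,fy=k,interpolation=cv2.INTER_CUBIC)[:,:,::-1].copy()
    for u in range(-(-x0//grid)*grid,x0+w,grid): cv2.putText(o,str(u),((u-x0)*k,10),0,.35,(0,255,255),1); cv2.line(o,((u-x0)*k,12),((u-x0)*k,18),(0,255,255),1)
    for v in range(-(-y0//grid)*grid,y0+h,grid): cv2.putText(o,str(v),(0,(v-y0)*k),0,.35,(0,255,255),1); cv2.line(o,(24,(v-y0)*k),(30,(v-y0)*k),(0,255,255),1)
    cv2.imwrite("pics/"+name,o)
E
python3 - <<'E'
import cv2
from h import *
a=cv2.imread("pics/top0.png")[:,:,::-1]
crop(a,235,140,315,140,2,"x.png")
import numpy as np
crop(a,235,140,160,140,4,"c1.png");crop(a,425,145,130,125,4,"c2.png")
i,j=cv2.imread("pics/c1.png"),cv2.imread("pics/c2.png")
E
```

```text
(no output)
```

View pics/c1.png

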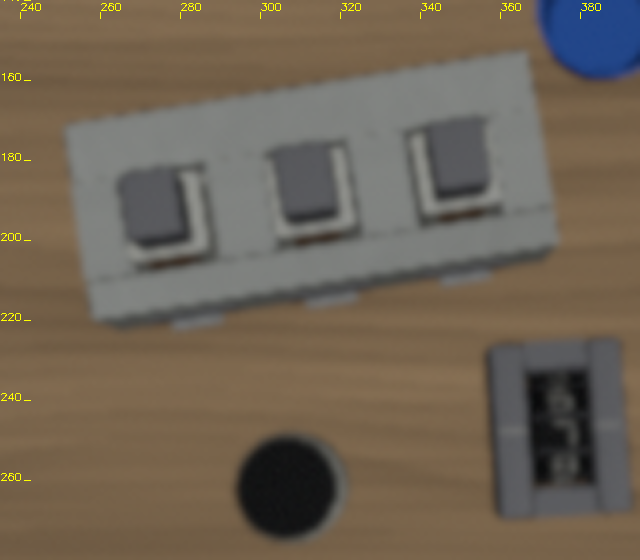

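View pics/c2.png

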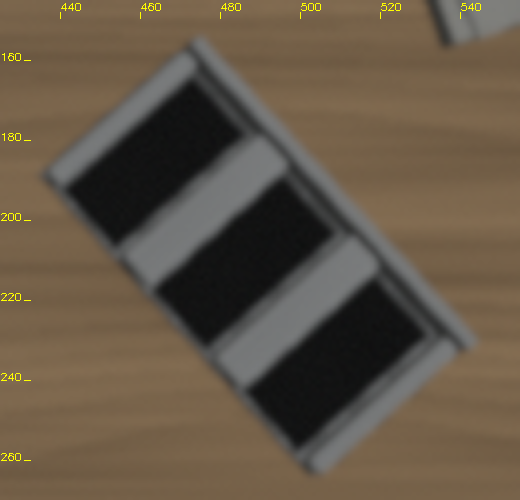

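```bash
cat >> h.py <<'E'
from scipy.optimize import least_squares
def fit(n,P,px,a0):
    P=np.array(P,float);px=np.array(px,float);b=back(n,*px.mean(0),P[:,2].mean())
    r=least_squares(lambda s:(proj(n,pose(*s,P))-px).ravel(),[b[0],b[1],a0])
    return r.x,np.abs(r.fun).max()
E
python3 - <<'E'
from h import *
B,e=fit("top",[[.062,.132,.1],[.062,-.132,.1],[-.05,-.132,.1],[-.05,.132,.1]],[(251.2,171.2),(366.2,153),(374.2,201.2),(258.7,220)],.15);print("block",B,e)
C,e=fit("top",[[.06,.12,.036],[.06,-.12,.036],[-.06,.12,.024],[-.06,-.12,.024]],[(474.5,154.5),(544,230.7),(435.5,188.7),(503.2,263)],-.8);print("cradle",C,e)
T,e=fit("top",[[.05,.038,.064],[.05,-.038,.064],[-.05,-.038,.064],[-.05,.038,.064]],[(357.5,226.2),(388.7,224.5),(392.5,267),(360,269.2)],0);print("tally",T,e)
for y,m in zip((.08,0,-.08),[(273,191.8),(312,185.5),(349.8,179.2)]):
    w=pose(*B,[-.004,y,.195])[0]; print(w,proj("top",w),m,back("top",*m,.195), pose(*C,[-.086,y,.03])[0])
for nm,p in dict(jar=(304,261.5),jar2=(170,239),cup=(387,142),cup2=(215,292)).items(): print(nm,back("top",*p,.09))
E
```

```text
block [0.5648557  0.12750155 0.1586417 ] 1.0013676516651913
cradle [ 0.5253486  -0.28365647 -0.85845986] 1.5483064133713924
tally [ 0.43685492 -0.01140404  0.06246278] 1.0347499014850428
[0.54826776 0.20586506 0.195     ] [[272.6581519  191.07299367]] (273, 191.8) [0.54677179 0.20515091 0.195     ] [ 0.52968561 -0.1662802   0.03      ]
[0.56090593 0.12686964 0.195     ] [[311.36630733 184.85312394]] (312, 185.5) [0.55957088 0.12557143 0.195     ] [ 0.46913866 -0.21856851  0.03      ]
[0.5735441  0.04787422 0.195     ] [[350.02707536 178.64086871]] (349.8, 179.2) [0.57239135 0.04834374 0.195     ] [ 0.40859172 -0.27085682  0.03      ]
jar [0.40380841 0.14754414 0.09      ]
jar2 [0.45394233 0.44700708 0.09      ]
cup [ 0.67286263 -0.03964113  0.09      ]
cup2 [0.33711323 0.34377428 0.09      ]
```

```bash
cat >> h.py <<'E'
BL=(.5642,.1273,.1586); CR=(.5253,-.2837,-.8585); TA=(.4369,-.0114,.0625)
def go(x,y,z,yaw):
    s=sense();R=s["orientation"];d=R.T@(np.array([x,y,z])-s["tcp_pos"])
    r=np.arctan2(R[1,0],R[0,0])-yaw; r=(r+np.pi)%(2*np.pi)-np.pi
    print("t %.1f tcp %s F %s op %.4f"%(s["time_s"],s["tcp_pos"].round(4),s["ft_force"].round(1),s["opening"]))
    print("need",d.round(4),round(r,4))
def gof(fr,p): w=pose(*fr,p)[0]; go(*w,fr[2])
E
python3 -c "
from h import *
gof(BL,[-.004,-.08,.24])"
```

```text
t 0.1 tcp [ 0.122  -0.536   0.2182] F [ 0.2  0.7 -0.1] op 0.0933
need [ 0.5692 -0.469  -0.0213] 0.0652
```

```bash
python3 -m inch '[[[0,0,-0.03,0],[0.569,-0.469,-0.022,0.065],[0.569,-0.469,-0.022,0.065],[0.569,-0.469,-0.022,0.065],[0.569,-0.469,-0.022,0.065],[0.569,-0.469,-0.022,0.065],[0.569,-0.469,-0.022,0.065],[0.569,-0.469,-0.022,0.065],[0.569,-0.469,-0.022,0.065],[0.569,-0.469,-0.022,0.065],[0.569,-0.469,-0.022,0.065],[0.569,-0.469,-0.022,0.065]]]' 118 40; python3 -c "
from h import *
gof(BL,[-.004,-.08,.24])"
```

```text
time_s: 1.6
tcp_pos: [0.5432, 0.0098, 0.241]
orientation: [[0.987, 0.158, -0.0], [0.158, -0.987, -0.0], [-0.0, 0.0, -1.0]]
ft_force: [0.8, -0.8, -0.2]
opening: 0.05
t 1.6 tcp [0.5432 0.0098 0.241 ] F [ 0.8 -0.8 -0.2] op 0.0500
need [ 0.0353 -0.0327  0.001 ] 0.0004
```

```bash
python3 -m inch '[[[0.035,-0.033,0,0],[0.035,-0.033,0,0],[0.035,-0.033,0,0]]]' ; python3 -c "
from h import *
gof(BL,[-.004,-.08,.24])
crop(snapshot('scene'),230,90,200,150,4,'s1.png')"
```

```text
time_s: 1.98
tcp_pos: [0.5711, 0.0456, 0.2407]
orientation: [[0.987, 0.158, -0.001], [0.158, -0.987, -0.0], [-0.001, 0.0, -1.0]]
ft_force: [-0.2, 0.2, 0.6]
opening: 0.05
t 2.0 tcp [0.5711 0.0456 0.2407] F [-0.2  0.2  0.6] op 0.0500
need [ 0.0021 -0.0018  0.0007] 0.0004
```

View pics/s1.png

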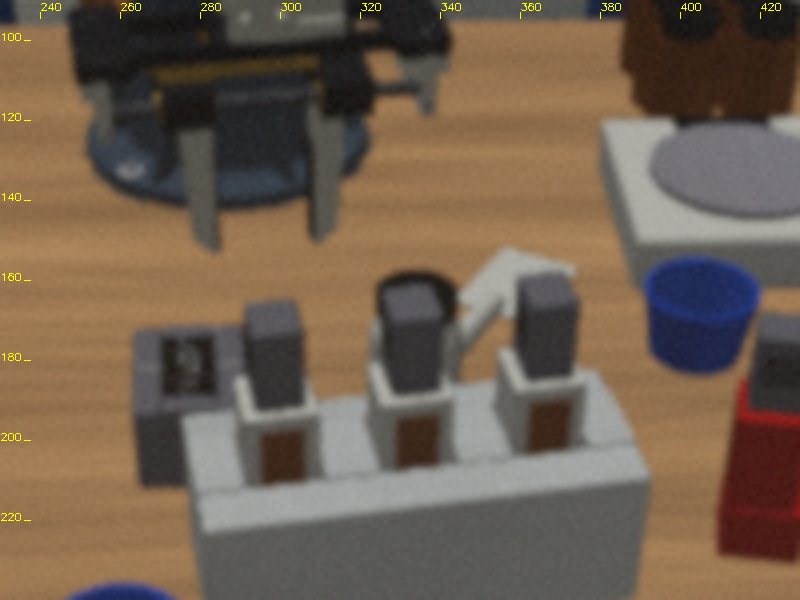

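The open fingers straddle the head nearest the tally box: finger tips at scene px (281,152) and (310,150), head top at (298,167). Next I descend, pinch, push down and look at the force.

```bash
python3 -m inch '[[[0.002,-0.001,0.03,0],[0.002,-0.001,0.06,0],[0.002,-0.001,0.090,0],[0.002,-0.001,0.09,0],[0.002,-0.001,0.09,0]]]' && python3 -m inch '[[[0,0,0,0],[0,0,0,0],[0,0,0,0],[0,0,0,0],[0,0,0,0]]]' 255 40;  python3 -m inch '[[[0,0,0.004,0],[0,0,0.008,0],[0,0,0.008,0],[0,0,0.008,0]]]'
```

```text
time_s: 2.65
tcp_pos: [0.5739, 0.0467, 0.1525]
orientation: [[0.988, 0.157, 0.001], [0.157, -0.988, -0.0], [0.001, 0.0, -1.0]]
ft_force: [0.4, 0.4, -0.3]
opening: 0.0503
time_s: 3.28
tcp_pos: [0.5737, 0.0472, 0.1515]
orientation: [[0.987, 0.158, 0.001], [0.158, -0.987, -0.0], [0.001, 0.0, -1.0]]
ft_force: [-0.5, -0.0, 4.5]
opening: 0.0296
time_s: 3.78
tcp_pos: [0.5738, 0.0473, 0.1439]
orientation: [[0.987, 0.158, 0.001], [0.158, -0.987, 0.0], [0.001, 0.0, -1.0]]
ft_force: [-1.9, -0.5, 8.1]
opening: 0.0293
```

```bash
python3 -m inch '[[[0,0,0.002,0],[0,0,0.002,0],[0,0,0.002,0]]]'; python3 -m inch '[[[0,0,-0.02,0],[0,0,-0.02,0],[0,0,-0.02,0],[0,0,-0.02,0]]]'
```

```text
time_s: 4.15
tcp_pos: [0.574, 0.0473, 0.1433]
orientation: [[0.987, 0.158, 0.002], [0.158, -0.987, 0.0], [0.002, 0.0, -1.0]]
ft_force: [-6.1, 0.0, 22.2]
opening: 0.0299
time_s: 4.65
tcp_pos: [0.574, 0.0473, 0.1611]
orientation: [[0.987, 0.158, 0.001], [0.158, -0.987, 0.0], [0.001, 0.0, -1.0]]
ft_force: [3.1, 0.5, 3.1]
opening: 0.0298
```

```bash
python3 -m inch '[[[0,0,-0.03,0],[0,0,-0.06,0],[0,0,-0.095,0],[0,0,-0.095,0],[0,0,-0.095,0]]]'; python3 -c "
from h import *
gof(CR,[.014,-.08,.255])"
```

```text
time_s: 5.28
tcp_pos: [0.5725, 0.0473, 0.2542]
orientation: [[0.987, 0.158, -0.003], [0.158, -0.987, 0.0], [-0.003, -0.001, -1.0]]
ft_force: [-0.3, 0.8, -1.2]
opening: 0.0299
t 5.3 tcp [0.5725 0.0473 0.2542] F [-0.3  0.8 -1.2] op 0.0299
need [-0.1597  0.3733 -0.0005] 1.0174
```

```bash
python3 -m inch '[[[-0.02,0.047,0,0.12],[-0.04,0.093,0,0.26],[-0.06,0.14,0,0.4],[-0.08,0.187,0,0.54],[-0.1,0.233,0,0.68],[-0.12,0.28,0,0.82],[-0.14,0.327,0,0.95],[-0.155,0.362,0,1.017],[-0.16,0.373,0,1.017],[-0.16,0.373,0,1.017],[-0.16,0.373,0,1.017]]]'; python3 -c "
from h import *
gof(CR,[.014,-.08,.255])
a=snapshot('scene');b=snapshot('top')
import numpy as np
crop(np.hstack([a[120:270,80:280],b[140:290,420:620]]),0,0,400,150,2,'s2.png')"
```

```text
time_s: 6.65
tcp_pos: [0.4747, -0.3451, 0.2557]
orientation: [[0.655, -0.756, -0.001], [-0.756, -0.655, 0.001], [-0.001, -0.0, -1.0]]
ft_force: [0.2, -0.0, -1.8]
opening: 0.0297
t 6.7 tcp [ 0.4747 -0.3451  0.2557] F [ 0.2 -0.  -1.8] op 0.0297
need [0.0006 0.0016 0.0007] 0.0019
```

View pics/s2.png

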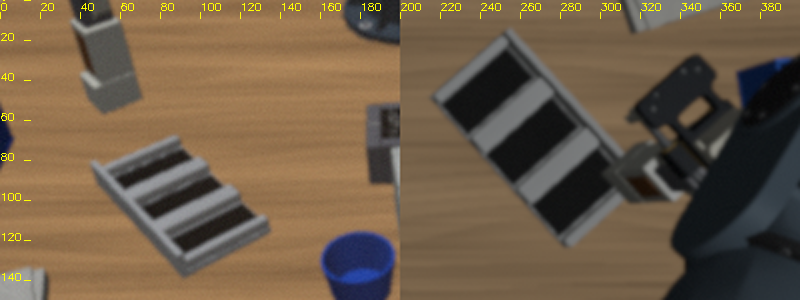

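```bash
python3 -c "
from h import *
for z in (.125,.1335,.142):
  print(z,[proj('scene',pose(*CR,[.018+a,-.08+b,z])).round(1).tolist() for a in(.026,-.026) for b in (.022,-.022)])
a=snapshot('scene');crop(a,100,90,80,110,5,'s3.png',10)
gof(CR,[.014,-.08,.14])"
```

```text
0.125 [[[132.2, 179.6]], [[124.6, 172.1]], [[152.3, 171.5]], [[144.4, 164.4]]]
0.1335 [[[131.3, 176.7]], [[123.7, 169.2]], [[151.5, 168.7]], [[143.6, 161.6]]]
0.142 [[[130.4, 173.8]], [[122.8, 166.3]], [[150.7, 165.8]], [[142.8, 158.8]]]
t 6.8 tcp [ 0.4748 -0.3454  0.2562] F [-0.3  1.1 -2.2] op 0.0300
need [0.0003 0.0015 0.1162] 0.0018
```

View pics/s3.png

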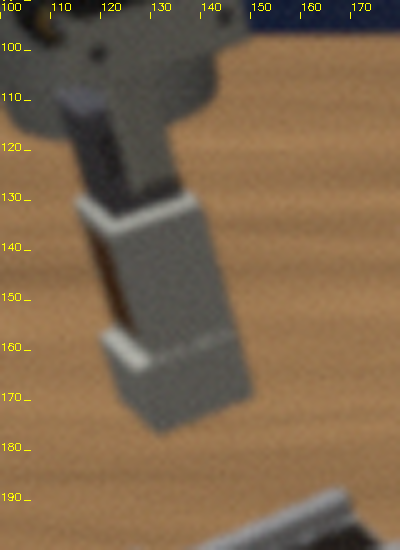

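```bash
python3 -m inch '[[[0,0.001,0.03,0],[0,0.001,0.06,0],[0,0.001,0.09,0],[0,0.001,0.115,0],[0,0.001,0.122,0],[0,0.001,0.122,0],[0,0.001,0.124,0],[0,0.001,0.126,0],[0,0.001,0.126,0]]]';  python3 -c "
from h import *
gof(CR,[.014,-.08,.13])"
```

```text
time_s: 7.92
tcp_pos: [0.4737, -0.347, 0.1304]
orientation: [[0.654, -0.757, 0.0], [-0.757, -0.654, -0.0], [0.0, -0.0, -1.0]]
ft_force: [0.6, 0.4, -2.3]
opening: 0.0297
t 7.9 tcp [ 0.4737 -0.347   0.1304] F [ 0.6  0.4 -2.3] op 0.0297
need [-0.0002 -0.0004  0.0004] 0.0002
```

```bash
python3 -m inch '[[[0,0,0.0015,0],[0,0,0.003,0],[0,0,0.003,0]]]' ; python3 -m inch '[[[0,0,0,0],[0,0,0,0]]]' 255 8; python3 -c "
from h import *
s=sense();print(s['tcp_pos'],s['ft_force'])
g,zc=.1415,s['tcp_pos'][2]
for t in range(0,95,7):
  t=np.radians(t);x=.022*np.cos(t)-g*np.sin(t)-.022;z=.022*np.sin(t)+g*np.cos(t)-g
  print(round(np.degrees(t)),round(x,4),round(-z,4))"
```

```text
time_s: 8.3
tcp_pos: [0.474, -0.3473, 0.1296]
orientation: [[0.654, -0.757, 0.001], [-0.757, -0.654, -0.001], [0.002, -0.0, -1.0]]
ft_force: [-6.1, 4.4, 19.8]
opening: 0.0298
time_s: 8.55
tcp_pos: [0.4744, -0.3477, 0.1291]
orientation: [[0.654, -0.757, 0.002], [-0.757, -0.654, -0.002], [0.003, -0.0, -1.0]]
ft_force: [-1.6, 1.9, 12.3]
opening: 0.0297
[ 0.47439047 -0.34773646  0.12907084] [-1.55820892  1.91818142 12.30193503]
0 0.0 -0.0
7 -0.0174 -0.0016
14 -0.0349 -0.0011
21 -0.0522 0.0015
28 -0.069 0.0062
35 -0.0851 0.013
42 -0.1003 0.0216
49 -0.1144 0.0321
56 -0.127 0.0441
63 -0.1381 0.0577
70 -0.1474 0.0724
77 -0.1549 0.0882
84 -0.1604 0.1048
91 -0.1639 0.122
```

```bash
python3 -m inch '[[[-0.008,0,-0.0015,0],[-0.017,0,-0.003,0],[-0.026,0,-0.003,0],[-0.035,0,-0.0025,0],[-0.044,0,-0.001,0],[-0.052,0,0,0],[-0.061,0,0.002,0],[-0.069,0,0.005,0],[-0.077,0,0.008,0],[-0.085,0,0.0115,0],[-0.085,0,0.0115,0]]]'; python3 -c "
from h import *
a=snapshot('scene');crop(a,90,90,150,130,5,'s4.png',10)
gof(CR,[.014,-.08,.13])"
```

```text
time_s: 9.93
tcp_pos: [0.4186, -0.2831, 0.1171]
orientation: [[0.654, -0.756, 0.002], [-0.756, -0.654, -0.002], [0.003, -0.0, -1.0]]
ft_force: [-2.5, 0.0, 12.2]
opening: 0.0299
t 10.0 tcp [ 0.4186 -0.2832  0.1171] F [-2.1 -0.3 12.9] op 0.0301
need [ 0.0841 -0.0004 -0.0126] 0.0005
```

View pics/s4.png

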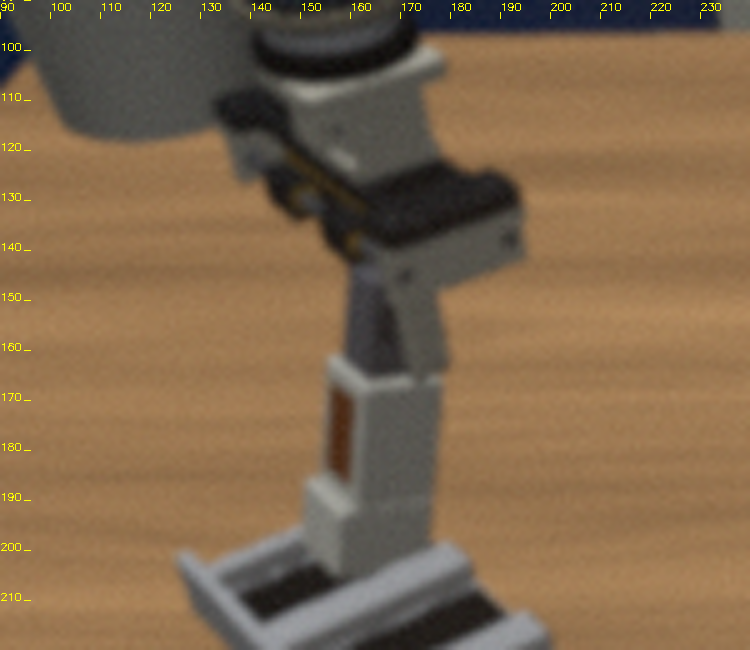

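```bash
cat >> h.py <<'E'
def cart(p,P,y0,fr=CR):
    P=np.array(P,float);px,pz,t=p[:3];c,s=np.cos(t),np.sin(t)
    return pose(*fr,np.c_[px+(P[:,0]+.026)*c-P[:,2]*s, y0+P[:,1], pz+(P[:,0]+.026)*s+P[:,2]*c])
def fitc(P,px,y0,n="scene",fr=CR):
    px=np.array(px,float)
    r=least_squares(lambda p:(proj(n,cart(p,P,y0,fr))-px).ravel(),[0,.008,.4]); return r.x,r.fun.round(1)
E
python3 -c "
from h import *
print(fitc([[.018,-.022,.11],[.018,.022,.11],[-.026,.022,.11],[.026,-.022,.04],[.026,.022,.04]],[(155.5,161.5),(161.5,166),(177.5,166),(151,187),(159,192.5)],-.08))"
```

```text
(array([-0.04954962,  0.00621141,  0.25338419]), array([-1.2, -0.4,  0.8,  2. ,  0.9, -0.5, -0.1, -1.5, -0.4,  0.4]))
```

```bash
python3 -c "
import numpy as np
g=.1415
f=lambda t:np.array([.022*np.cos(t)-g*np.sin(t),-(.022*np.sin(t)+g*np.cos(t))])
for d in range(17,51,3): print(d,(f(np.radians(d))-f(np.radians(14.5))).round(4))"
```

```text
17 [-0.0062  0.0008]
20 [-0.0136  0.002 ]
23 [-0.0209  0.0037]
26 [-0.0281  0.0057]
29 [-0.0352  0.0081]
32 [-0.0422  0.0108]
35 [-0.049  0.014]
38 [-0.0557  0.0175]
41 [-0.0621  0.0213]
44 [-0.0683  0.0254]
47 [-0.0744  0.0299]
50 [-0.0801  0.0347]
```

```bash
python3 -m inch '[[[0,0,0,0],[-0.004,0,0.002,0],[-0.01,0,0.003,0],[-0.016,0,0.004,0],[-0.022,0,0.006,0],[-0.029,0,0.0075,0],[-0.036,0,0.0095,0],[-0.042,0,0.012,0],[-0.049,0,0.015,0],[-0.056,0,0.0185,0],[-0.062,0,0.022,0],[-0.062,0,0.022,0]]]' 255 4; python3 -c "
from h import *
a=snapshot('scene');crop(a,90,110,150,110,4,'s5.png',10)
gof(CR,[.014,-.08,.13])"
```

```text
time_s: 11.48
tcp_pos: [0.3771, -0.2352, 0.0933]
orientation: [[0.654, -0.757, -0.001], [-0.757, -0.654, 0.001], [-0.001, 0.0, -1.0]]
ft_force: [0.6, 0.2, 0.2]
opening: 0.0299
t 11.5 tcp [ 0.3773 -0.2355  0.0935] F [-0.7  1.1 -0.7] op 0.0299
need [ 0.1472 -0.0005 -0.0367] 0.0003
```

View pics/s5.png

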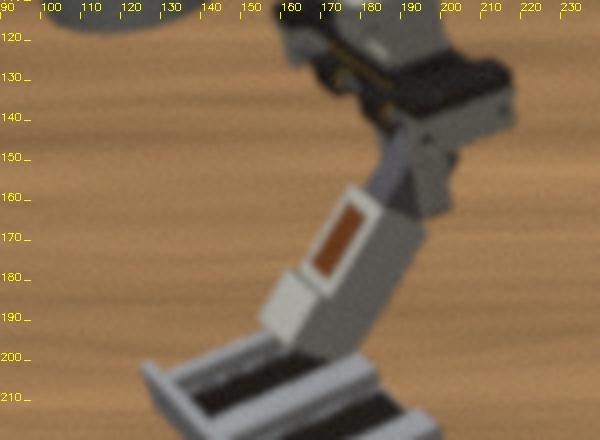

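```bash
python3 -c "
from h import *
q,r=fitc([[.018,-.022,.11],[.018,.022,.11],[-.026,.022,.11],[.026,-.022,0],[.026,.022,0]],[(177,156),(185.5,162.5),(197,168.5),(155,189.5),(161.5,197.5)],-.08)
print(q,np.degrees(q[2]),r)
g=.1415
f=lambda d,px:np.array([px+.022*np.cos(np.radians(d))-g*np.sin(np.radians(d)),-(.008+.022*np.sin(np.radians(d))+g*np.cos(np.radians(d)))+.019])
R=cv2.Rodrigues(np.array([0,0,CR[2]]))[0]; s=sense(); L=R.T@(s['tcp_pos']-[CR[0],CR[1],0]);print(L)
d0=np.degrees(q[2])
for k,px in zip(np.linspace(d0,88,12),np.linspace(q[0],q[0]+.06,12)): print(round(k),(f(k,px)-[L[0],-L[2]]).round(4))"
```

```text
[-0.05085734  0.00399027  0.78261369] 44.840461584758145 [ 0.1 -0.  -0.2  0.1  0.8 -0.5 -0.9  0.6  0.3 -0.1]
[-0.13326012 -0.08051698  0.09348679]
45 [-0.0018 -0.0114]
49 [-0.004  -0.0053]
53 [-0.0059  0.0012]
57 [-0.0073  0.0082]
61 [-0.0082  0.0157]
64 [-0.0085  0.0236]
68 [-0.0083  0.0319]
72 [-0.0075  0.0405]
76 [-0.0062  0.0494]
80 [-0.0042  0.0586]
84 [-0.0015  0.068 ]
88 [0.0018 0.0776]
```

```bash
python3 -m inch '[[[-0.004,0,0.006,0],[-0.006,0,0.013,0],[-0.008,0,0.02,0],[-0.008,0,0.028,0],[-0.008,0,0.036,0],[-0.007,0,0.044,0],[-0.006,0,0.052,0],[-0.004,0,0.061,0],[-0.001,0,0.07,0],[0,0,0.078,0],[0,0,0.08,0],[0,0,0.08,0]]]' 255 5; python3 -c "
from h import *
a=snapshot('scene');crop(a,90,110,150,110,4,'s6.png',10)
gof(CR,[-.086,-.08,.013])"
```

```text
time_s: 13.02
tcp_pos: [0.3776, -0.2358, 0.0136]
orientation: [[0.654, -0.757, -0.0], [-0.757, -0.654, 0.0], [-0.0, 0.0, -1.0]]
ft_force: [-0.2, 0.2, -1.8]
opening: 0.0303
t 13.1 tcp [ 0.3777 -0.2359  0.0137] F [-0.6 -0.3 -1.6] op 0.0300
need [ 0.0467 -0.0005  0.0008] 0.0003
```

View pics/s6.png

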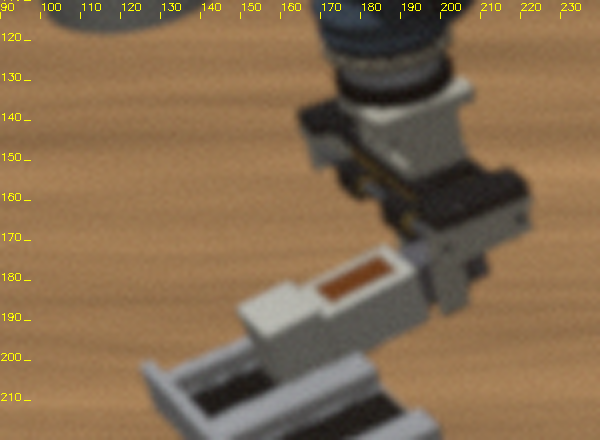

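```bash
python3 -m inch '[[[0,0,0,0],[0,0,0,0],[0.01,0,0,0],[0.02,0,0,0],[0.03,0,0,0],[0.038,0,0,0],[0.04,0,0,0],[0.04,0,0,0]]]' 255 20; python3 -m inch '[[[0.003,0,0,0],[0.006,0,0,0],[0.006,0,0,0]]]'; python3 -c "
from h import *
a=snapshot('scene');crop(a,90,130,130,90,5,'s7.png',10)
gof(CR,[-.086,-.08,.013])"
```

```text
time_s: 14.08
tcp_pos: [0.4038, -0.2661, 0.0136]
orientation: [[0.654, -0.757, 0.0], [-0.757, -0.654, -0.0], [0.0, -0.0, -1.0]]
ft_force: [-0.0, 0.2, -1.7]
opening: 0.0299
time_s: 14.45
tcp_pos: [0.4078, -0.2708, 0.0137]
orientation: [[0.654, -0.757, 0.0], [-0.757, -0.654, -0.0], [0.0, -0.0, -1.0]]
ft_force: [0.3, -0.2, -1.3]
opening: 0.0297
t 14.5 tcp [ 0.4078 -0.2707  0.0137] F [-0.2 -0.6 -0.8] op 0.0302
need [ 0.0006 -0.0004  0.0007] 0.0003
```

View pics/s7.png

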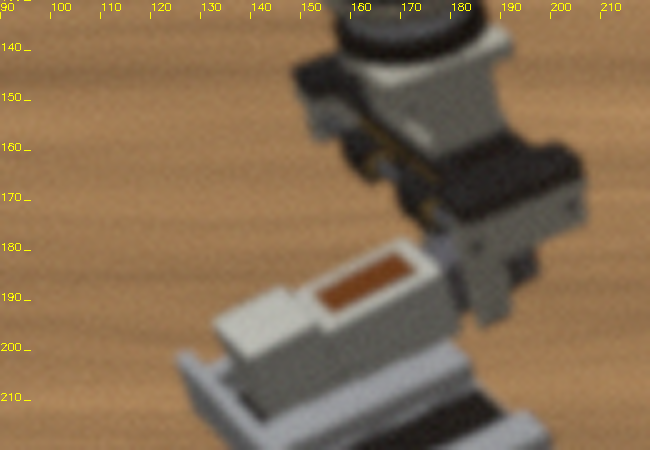

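```bash
python3 -c "
from h import *
R=cv2.Rodrigues(np.array([0,0,CR[2]]))[0]
L=lambda w:(R.T@(np.array(w)-[CR[0],CR[1],0])).round(4)
for p in [(132.5,195),(139.5,202)]: print(L(back('scene',*p,.06)))
print(L(back('scene',125.5,202,.036)),L(back('scene',142,219,.036)))
"; python3 -m inch '[[[0.003,0,0,0],[0.006,0,0,0],[0.006,0,0,0]]]'; python3 -m inch '[[[0.003,0,0,0],[0.005,0,0,0],[0.005,0,0,0]]]'
```

```text
[ 0.0455 -0.0917  0.06  ]
[ 0.0451 -0.0517  0.06  ]
[ 0.0628 -0.1095  0.036 ] [ 0.0614 -0.0154  0.036 ]
time_s: 14.88
tcp_pos: [0.4118, -0.2754, 0.0137]
orientation: [[0.654, -0.757, 0.0], [-0.757, -0.654, -0.0], [0.0, -0.0, -1.0]]
ft_force: [0.2, -0.5, -1.7]
opening: 0.0299
time_s: 15.25
tcp_pos: [0.415, -0.2791, 0.0137]
orientation: [[0.654, -0.757, 0.0], [-0.757, -0.654, -0.0], [0.0, -0.0, -1.0]]
ft_force: [-0.1, -0.5, -1.0]
opening: 0.03
```

```bash
python3 -m inch '[[[0,0,0.0015,0],[0,0,0.003,0],[0,0,0.003,0]]]' ; python3 -m inch '[[[0,0,0,0],[0,0,0,0],[0,0,0,0]]]' 130; python3 -m inch '[[[0,0,-0.03,0],[0,0,-0.08,0],[0,0,-0.14,0],[0,0,-0.2,0],[0,0,-0.23,0],[0,0,-0.23,0],[0,0,-0.23,0]]]' ; python3 -c "
from h import *
gof(BL,[-.004,0,.24])
a=snapshot('scene');cv2.imwrite('pics/a8.png',a[:,:,::-1]);b=snapshot('top');cv2.imwrite('pics/b8.png',b[:,:,::-1])"
```

```text
time_s: 15.62
tcp_pos: [0.4147, -0.2788, 0.0106]
orientation: [[0.654, -0.757, -0.0], [-0.757, -0.654, 0.0], [-0.0, 0.0, -1.0]]
ft_force: [-0.6, 1.1, 0.8]
opening: 0.03
time_s: 16.0
tcp_pos: [0.4149, -0.279, 0.0107]
orientation: [[0.654, -0.757, 0.0], [-0.757, -0.654, -0.0], [0.0, -0.0, -1.0]]
ft_force: [0.3, -0.8, 0.7]
opening: 0.0453
time_s: 16.88
tcp_pos: [0.4144, -0.2786, 0.2395]
orientation: [[0.654, -0.757, -0.001], [-0.757, -0.654, 0.001], [-0.002, 0.0, -1.0]]
ft_force: [0.8, -0.3, -0.0]
opening: 0.0456
t 16.9 tcp [ 0.4144 -0.2786  0.2395] F [ 0.8 -0.3 -0. ] op 0.0456
need [-2.113e-01 -3.753e-01 -3.000e-04] -1.0168
```

```bash
python3 -m inch '[[[-0.025,-0.045,0,-0.12],[-0.051,-0.09,0,-0.28],[-0.077,-0.136,0,-0.42],[-0.102,-0.181,0,-0.56],[-0.128,-0.227,0,-0.7],[-0.153,-0.272,0,-0.84],[-0.179,-0.318,0,-0.95],[-0.204,-0.363,0,-1.017],[-0.211,-0.375,0,-1.017],[-0.211,-0.375,0,-1.017],[-0.211,-0.375,0,-1.017],[-0.211,-0.375,0,-1.017]]]' 118; python3 -c "
from h import *
gof(BL,[-.004,0,.152])
a=snapshot('scene');b=snapshot('top')
i=np.hstack([cv2.resize(a[130:270,100:220],None,fx=3,fy=3),cv2.resize(b[140:280,420:560],None,fx=3,fy=3)])
cv2.imwrite('pics/s8.png',i[:,:,::-1])"
```

```text
time_s: 18.48
tcp_pos: [0.5605, 0.1247, 0.2408]
orientation: [[0.988, 0.156, -0.0], [0.156, -0.988, -0.0], [-0.0, 0.0, -1.0]]
ft_force: [0.2, -0.5, 0.0]
opening: 0.0502
t 18.5 tcp [0.5605 0.1247 0.2408] F [ 0.2 -0.5  0. ] op 0.0502
need [ 0.     -0.002   0.0888] -0.0015
```

View pics/s8.png

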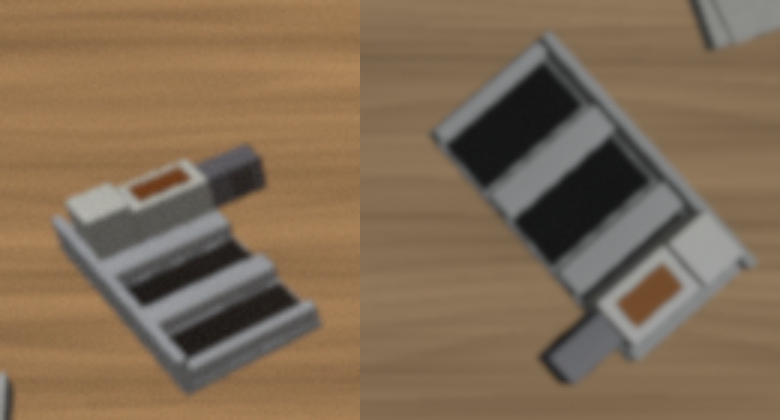

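```bash
python3 -c "
from h import *
print(fit('top',[[.06,.12,.036],[.06,-.12,.036],[-.06,.12,.024]],[(481.7,151),(551.7,227.3),(444.3,185)],-.86))
print(fit('top',[[.06,.12,.036],[.06,-.12,.036],[-.06,.12,.024]],[(474.5,154.5),(544,230.7),(435.5,188.7)],-.86))
# scene corners: near lower, left, right
S=[[.06,.12,.036],[.06,-.12,.036],[-.06,.12,.024]]
print(fit('scene',S,[(100+185/3,130+362/3),(100+55/3,130+220/3),(100+318/3,130+315/3)],-.86))
"
python3 -m inch '[[[0,-0.002,0.03,0],[0,-0.002,0.06,0],[0,-0.002,0.089,0],[0,-0.002,0.089,0],[0,-0.002,0.089,0]]]' && python3 -m inch '[[[0,0,0,0],[0,0,0,0],[0,0,0,0],[0,0,0,0],[0,0,0,0]]]' 255 40;  python3 -m inch '[[[0,0,0.004,0],[0,0,0.008,0],[0,0,0.010,0],[0,0,0.010,0]]]';python3 -m inch '[[[0,0,-0.02,0],[0,0,-0.04,0],[0,0,-0.08,0],[0,0,-0.12,0],[0,0,-0.12,0],[0,0,-0.12,0]]]'
```

```text
(array([ 0.53248767, -0.30341873, -0.85423523]), np.float64(0.8770021881321668))
(array([ 0.52413709, -0.28461788, -0.85322849]), np.float64(0.4113631623753804))
(array([ 0.54260385, -0.29625671, -0.87682841]), np.float64(2.08035604786636))
time_s: 19.2
tcp_pos: [0.5609, 0.1278, 0.1529]
orientation: [[0.987, 0.158, 0.001], [0.158, -0.987, 0.0], [0.001, 0.0, -1.0]]
ft_force: [0.3, 0.6, 0.4]
opening: 0.0499
time_s: 19.82
tcp_pos: [0.5606, 0.1279, 0.1521]
orientation: [[0.987, 0.158, 0.001], [0.158, -0.987, 0.0], [0.001, 0.0, -1.0]]
ft_force: [0.1, -0.3, 4.2]
opening: 0.0295
time_s: 20.32
tcp_pos: [0.5609, 0.1279, 0.1438]
orientation: [[0.987, 0.158, 0.002], [0.158, -0.987, 0.0], [0.002, 0.0, -1.0]]
ft_force: [-6.7, -1.8, 23.3]
opening: 0.0297
time_s: 21.08
tcp_pos: [0.5596, 0.1278, 0.2602]
orientation: [[0.987, 0.158, -0.002], [0.158, -0.987, -0.0], [-0.002, -0.0, -1.0]]
ft_force: [0.1, 0.1, -2.3]
opening: 0.0298
```

```bash
sed -i 's/^BL=.*/BL=(.5642,.1273,.1586); CR=(.5332,-.3028,-.857); TA=(.4369,-.0114,.0625)/' h.py; python3 -c "
from h import *
gof(CR,[.014,0,.26])"
```

```text
t 21.1 tcp [0.5596 0.1278 0.2602] F [ 0.1  0.1 -2.3] op 0.0298
need [-8.680e-02  4.329e-01  3.000e-04] 1.0158
```

```bash
python3 -m inch '[[[-0.009,0.045,0,0.12],[-0.019,0.095,0,0.26],[-0.029,0.145,0,0.4],[-0.039,0.195,0,0.54],[-0.049,0.245,0,0.68],[-0.059,0.295,0,0.82],[-0.069,0.345,0,0.95],[-0.078,0.39,0,1.016],[-0.085,0.425,0,1.016],[-0.087,0.433,0,1.016],[-0.087,0.433,0,1.016],[-0.087,0.433,0,1.016]]]'; python3 -m inch '[[[0,0,0,0],[0,0,0,0]]]'; python3 -c "
from h import *
gof(CR,[.014,0,.1305])
a=snapshot('scene');b=snapshot('top')
i=np.hstack([cv2.resize(a[100:260,100:230],None,fx=3,fy=3),cv2.resize(b[130:290,430:560],None,fx=3,fy=3)])
cv2.imwrite('pics/s9.png',i[:,:,::-1])"
```

```text
time_s: 22.58
tcp_pos: [0.543, -0.3122, 0.2612]
orientation: [[0.655, -0.755, -0.001], [-0.755, -0.655, 0.001], [-0.001, 0.0, -1.0]]
ft_force: [0.0, 0.0, -1.9]
opening: 0.0297
time_s: 22.82
tcp_pos: [0.5431, -0.3129, 0.2618]
orientation: [[0.655, -0.756, 0.0], [-0.756, -0.655, -0.0], [0.0, -0.0, -1.0]]
ft_force: [0.0, -0.6, -1.7]
opening: 0.0301
t 22.8 tcp [ 0.5431 -0.3129  0.2618] F [ 0.  -0.6 -1.7] op 0.0301
need [-1.000e-04  9.000e-04  1.313e-01] 0.0005
```

View pics/s9.png

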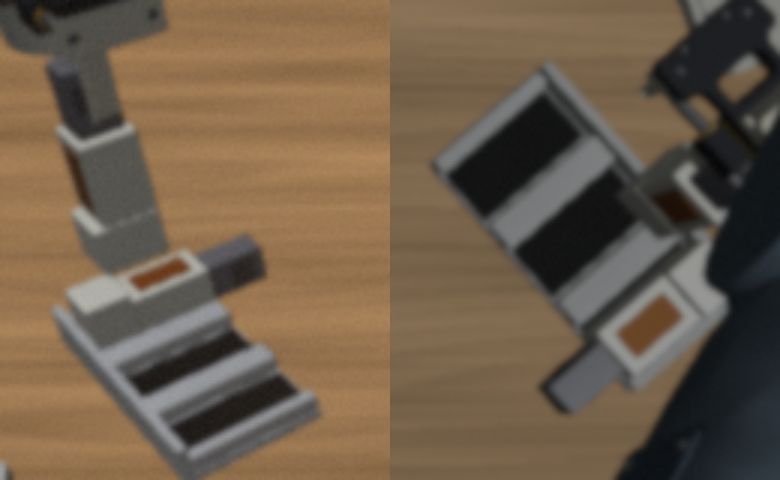

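```bash
python3 -m inch '[[[0,0.001,0.03,0],[0,0.001,0.06,0],[0,0.001,0.09,0],[0,0.001,0.115,0],[0,0.001,0.127,0],[0,0.001,0.13,0],[0,0.001,0.131,0],[0,0.001,0.1315,0],[0,0.001,0.1315,0]]]';  python3 -m inch '[[[0,0,0.0015,0],[0,0,0.002,0],[0,0,0.002,0]]]'; python3 -c "
from h import *
gof(CR,[.014,0,.13])"
```

```text
time_s: 24.05
tcp_pos: [0.5423, -0.3142, 0.1307]
orientation: [[0.655, -0.756, 0.001], [-0.756, -0.655, -0.0], [0.001, -0.0, -1.0]]
ft_force: [0.6, -0.5, -2.1]
opening: 0.0297
time_s: 24.42
tcp_pos: [0.5425, -0.3143, 0.1301]
orientation: [[0.655, -0.756, 0.001], [-0.756, -0.655, -0.001], [0.001, -0.0, -1.0]]
ft_force: [-4.2, 2.9, 12.2]
opening: 0.0301
t 24.4 tcp [ 0.5425 -0.3143  0.1301] F [-4.2  2.9 12.2] op 0.0301
need [-0.0008 -0.0005  0.0001] -0.0002
```

```bash
python3 -m inch '[[[0,0,0,0],[0,0,0,0]]]' 255 8;  python3 -m inch '[[[-0.008,0,-0.001,0],[-0.017,0,-0.0025,0],[-0.026,0,-0.0025,0],[-0.035,0,-0.002,0],[-0.044,0,-0.0005,0],[-0.052,0,0.0005,0],[-0.061,0,0.0025,0],[-0.069,0,0.0055,0],[-0.077,0,0.0085,0],[-0.085,0,0.012,0],[-0.085,0,0.012,0]]]';python3 -m inch '[[[0,0,0,0],[-0.004,0,0.002,0],[-0.01,0,0.003,0],[-0.016,0,0.004,0],[-0.022,0,0.006,0],[-0.029,0,0.0075,0],[-0.036,0,0.0095,0],[-0.042,0,0.012,0],[-0.049,0,0.015,0],[-0.056,0,0.0185,0],[-0.062,0,0.022,0],[-0.062,0,0.022,0]]]' 255 4;  python3 -c "
from h import *
gof(CR,[.014,0,.13])
a=snapshot('scene');crop(a,90,110,150,110,4,'s10.png',10)"
```

```text
time_s: 24.68
tcp_pos: [0.5427, -0.3146, 0.13]
orientation: [[0.655, -0.756, 0.002], [-0.756, -0.655, -0.002], [0.002, -0.0, -1.0]]
ft_force: [-2.5, 1.8, 10.8]
opening: 0.0297
time_s: 26.05
tcp_pos: [0.4857, -0.2488, 0.1158]
orientation: [[0.655, -0.756, -0.002], [-0.756, -0.655, 0.001], [-0.002, 0.0, -1.0]]
ft_force: [-2.2, 2.5, 3.2]
opening: 0.0298
time_s: 27.55
tcp_pos: [0.4454, -0.2024, 0.0939]
orientation: [[0.655, -0.756, -0.001], [-0.756, -0.655, 0.001], [-0.001, 0.0, -1.0]]
ft_force: [-0.9, 0.8, -0.6]
opening: 0.0299
t 27.6 tcp [ 0.4454 -0.2024  0.0939] F [-0.9  0.8 -0.6] op 0.0299
need [ 0.1473 -0.0006 -0.0363] -0.0001
```

View pics/s10.png

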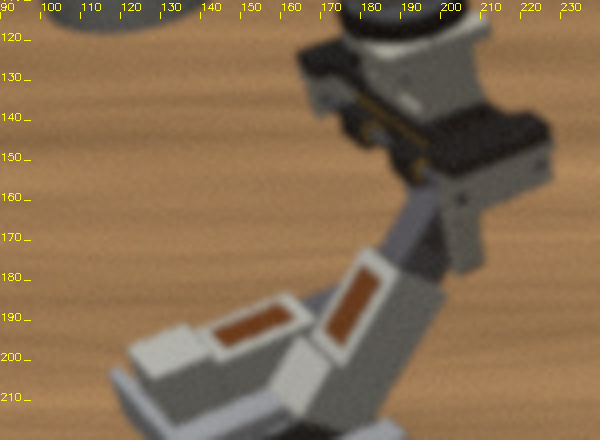

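```bash
python3 -m inch '[[[-0.004,0,0.006,0],[-0.006,0,0.013,0],[-0.008,0,0.02,0],[-0.008,0,0.028,0],[-0.008,0,0.036,0],[-0.007,0,0.044,0],[-0.006,0,0.052,0],[-0.004,0,0.061,0],[-0.001,0,0.07,0],[0,0,0.078,0],[0,0,0.08,0],[0,0,0.08,0]]]' 255 5;python3 -m inch '[[[0,0,0,0],[0,0,0,0],[0.01,0,0,0],[0.02,0,0,0],[0.03,0,0,0],[0.038,0,0,0],[0.04,0,0,0],[0.04,0,0,0]]]' 255 20; python3 -c "
from h import *
gof(CR,[-.085,0,.0108])
b=snapshot('top');a=snapshot('scene');cv2.imwrite('pics/a11.png',a[:,:,::-1])"
```

```text
time_s: 29.1
tcp_pos: [0.446, -0.203, 0.0141]
orientation: [[0.655, -0.756, -0.0], [-0.756, -0.655, -0.0], [-0.0, 0.0, -1.0]]
ft_force: [-0.3, -0.9, -0.1]
opening: 0.03
time_s: 30.1
tcp_pos: [0.4721, -0.2332, 0.0141]
orientation: [[0.655, -0.756, -0.0], [-0.756, -0.655, 0.0], [-0.0, 0.0, -1.0]]
ft_force: [0.1, -0.7, -2.7]
opening: 0.0298
t 30.1 tcp [ 0.4721 -0.2332  0.0141] F [ 0.1 -0.7 -2.7] op 0.0298
need [ 0.0076 -0.0006  0.0033] -0.0002
```

```bash
python3 -m inch '[[[0.004,0,0,0],[0.008,0,0,0],[0.008,0,0,0],[0.008,0,0.0015,0],[0.008,0,0.003,0],[0.008,0,0.003,0]]]' ; python3 -m inch '[[[0,0,0,0],[0,0,0,0],[0,0,0,0]]]' 130; python3 -m inch '[[[0,0,-0.03,0],[0,0,-0.08,0],[0,0,-0.14,0],[0,0,-0.2,0],[0,0,-0.23,0],[0,0,-0.23,0],[0,0,-0.23,0]]]' ; python3 -c "
from h import *
gof(BL,[-.004,.08,.24])"
```

```text
time_s: 30.95
tcp_pos: [0.4763, -0.2382, 0.0108]
orientation: [[0.655, -0.756, -0.003], [-0.756, -0.655, 0.002], [-0.003, 0.001, -1.0]]
ft_force: [-4.7, 6.8, 1.7]
opening: 0.0296
time_s: 31.32
tcp_pos: [0.4776, -0.2395, 0.0113]
orientation: [[0.655, -0.756, 0.001], [-0.756, -0.655, -0.0], [0.001, -0.0, -1.0]]
ft_force: [0.0, -0.5, 0.2]
opening: 0.0452
time_s: 32.2
tcp_pos: [0.4769, -0.239, 0.24]
orientation: [[0.654, -0.756, -0.001], [-0.756, -0.654, 0.001], [-0.002, 0.0, -1.0]]
ft_force: [0.5, 0.2, 0.0]
opening: 0.0457
t 32.2 tcp [ 0.4769 -0.239   0.24  ] F [0.5 0.2 0. ] op 0.0457
need [-2.899e-01 -3.445e-01  3.000e-04] -1.0159
```

```bash
python3 -m inch '[[[-0.036,-0.043,0,-0.12],[-0.072,-0.086,0,-0.28],[-0.108,-0.129,0,-0.42],[-0.145,-0.172,0,-0.56],[-0.181,-0.215,0,-0.7],[-0.217,-0.258,0,-0.84],[-0.253,-0.301,0,-0.95],[-0.285,-0.338,0,-1.016],[-0.29,-0.3445,0,-1.016],[-0.29,-0.3445,0,-1.016],[-0.29,-0.3445,0,-1.016],[-0.29,-0.3445,0,-1.016]]]' 118; python3 -c "
from h import *
gof(BL,[-.004,.08,.152])
a=snapshot('top');cv2.imwrite('pics/t12.png',a[:,:,::-1])
o=cv2.imread('pics/s9.png')
# cradle shift between t8 view and now: brightness corner template from b8? use s8 picture source
b=cv2.imread('pics/t12.png')
s8=cv2.imread('pics/s8.png')[:,360:]  # 3x of top[140:280,420:560]
n=cv2.resize(b[120:300,400:580],None,fx=3,fy=3)
for nm,(x0,y0,x1,y1) in dict(T=(130,5,260,110),L=(50,80,150,200)).items():
  r=cv2.matchTemplate(n,s8[y0:y1,x0:x1],cv2.TM_CCOEFF_NORMED);_,m,_,p=cv2.minMaxLoc(r);print(nm,m,(p[0]-x0-60)/3,(p[1]-y0-60)/3)
"
```

```text
time_s: 33.7
tcp_pos: [0.548, 0.2044, 0.2411]
orientation: [[0.988, 0.157, -0.0], [0.157, -0.988, -0.0], [-0.0, 0.0, -1.0]]
ft_force: [0.3, 0.3, -0.7]
opening: 0.0501
t 33.7 tcp [0.548  0.2044 0.2411] F [ 0.3  0.3 -0.7] op 0.0501
need [-0.0002 -0.0013  0.0891] -0.0014
T 0.9983171820640564 0.3333333333333333 -0.3333333333333333
L 0.9986937046051025 0.3333333333333333 -0.3333333333333333
```

```bash
python3 -m inch '[[[0,-0.001,0.03,0],[0,-0.001,0.06,0],[0,-0.001,0.089,0],[0,-0.001,0.089,0],[0,-0.001,0.089,0]]]' && python3 -m inch '[[[0,0,0,0],[0,0,0,0],[0,0,0,0],[0,0,0,0],[0,0,0,0]]]' 255 40;  python3 -m inch '[[[0,0,0.004,0],[0,0,0.008,0],[0,0,0.010,0],[0,0,0.010,0]]]';python3 -m inch '[[[0,0,-0.02,0],[0,0,-0.04,0],[0,0,-0.08,0],[0,0,-0.11,0],[0,0,-0.12,0],[0,0,-0.12,0]]]'; python3 -c "
from h import *
gof(CR,[.014,.08,.26])"
```

```text
time_s: 34.38
tcp_pos: [0.5484, 0.2064, 0.1535]
orientation: [[0.987, 0.158, 0.001], [0.158, -0.987, 0.0], [0.002, -0.0, -1.0]]
ft_force: [0.4, 0.9, 0.2]
opening: 0.05
time_s: 35.0
tcp_pos: [0.5481, 0.2066, 0.1526]
orientation: [[0.987, 0.158, 0.001], [0.158, -0.987, 0.0], [0.001, -0.0, -1.0]]
ft_force: [-0.2, 0.2, 4.6]
opening: 0.03
time_s: 35.5
tcp_pos: [0.5483, 0.2066, 0.1443]
orientation: [[0.987, 0.158, 0.002], [0.158, -0.987, 0.0], [0.002, -0.0, -1.0]]
ft_force: [-6.5, -1.8, 22.3]
opening: 0.0297
time_s: 36.25
tcp_pos: [0.5476, 0.2064, 0.2615]
orientation: [[0.987, 0.158, -0.001], [0.158, -0.987, -0.0], [-0.001, 0.0, -1.0]]
ft_force: [-0.1, 0.1, -1.9]
opening: 0.03
t 36.2 tcp [0.5476 0.2064 0.2615] F [-0.1  0.1 -1.9] op 0.0300
need [-0.0194  0.4703  0.0015] 1.0158
```

```bash
python3 -m inch '[[[-0.002,0.045,0,0.12],[-0.004,0.095,0,0.26],[-0.006,0.145,0,0.4],[-0.008,0.2,0,0.54],[-0.01,0.255,0,0.68],[-0.012,0.31,0,0.82],[-0.014,0.365,0,0.95],[-0.017,0.42,0,1.016],[-0.019,0.46,0,1.016],[-0.019,0.47,0,1.016],[-0.019,0.47,0,1.016],[-0.019,0.47,0,1.016]]]'; python3 -m inch '[[[0,0,0,0],[0,0,0,0]]]'; python3 -c "
from h import *
gof(CR,[.014,.08,.1305])
b=snapshot('top')[:,:,::-1]
s8=cv2.imread('pics/s8.png')[:,360:]
n=cv2.resize(b[120:300,400:580],None,fx=3,fy=3)
for nm,(x0,y0,x1,y1) in dict(T=(130,5,260,110),L=(50,80,150,200)).items():
  r=cv2.matchTemplate(n,s8[y0:y1,x0:x1],cv2.TM_CCOEFF_NORMED);_,m,_,p=cv2.minMaxLoc(r);print(nm,m,(p[0]-x0-60)/3,(p[1]-y0-60)/3)
P=[[a,b,0] for a in(.026,-.026) for b in (.022,-.022)]
print(proj('scene',pose(*CR,[[.018+a,.08+b,.139] for a,b,_ in P])).round(1).tolist())
crop(snapshot('scene'),150,120,90,130,4,'s13.png',10)"
```

```text
time_s: 37.75
tcp_pos: [0.6034, -0.2592, 0.2617]
orientation: [[0.655, -0.755, -0.001], [-0.755, -0.655, 0.001], [-0.001, 0.0, -1.0]]
ft_force: [0.1, 0.5, -3.0]
opening: 0.0294
time_s: 38.0
tcp_pos: [0.6035, -0.26, 0.2624]
orientation: [[0.655, -0.756, 0.0], [-0.756, -0.655, -0.0], [0.0, -0.0, -1.0]]
ft_force: [-0.2, 0.3, -1.7]
opening: 0.0301
t 38.0 tcp [ 0.6035 -0.26    0.2624] F [-0.2  0.3 -1.7] op 0.0301
need [0.0003 0.0012 0.1319] 0.0006
T 0.7241461873054504 -5.333333333333333 5.0
L 0.9986864328384399 0.3333333333333333 -0.3333333333333333
[[152.2, 207.5], [143.2, 198.5], [173.9, 197.8], [164.6, 189.3]]
```

```bash
python3 -m inch '[[[0,0.001,0.03,0],[0,0.001,0.06,0],[0,0.001,0.09,0],[0,0.001,0.115,0],[0,0.001,0.127,0],[0,0.001,0.13,0],[0,0.001,0.1315,0],[0,0.001,0.132,0],[0,0.001,0.132,0]]]';  python3 -m inch '[[[0,0,0.0015,0],[0,0,0.002,0],[0,0,0.002,0]]]'; python3 -c "
from h import *
gof(CR,[.014,.08,.13])"
```

```text
time_s: 39.22
tcp_pos: [0.6028, -0.2613, 0.1307]
orientation: [[0.655, -0.756, 0.001], [-0.756, -0.655, -0.0], [0.001, -0.0, -1.0]]
ft_force: [0.2, -0.0, -1.3]
opening: 0.0298
time_s: 39.6
tcp_pos: [0.603, -0.2614, 0.1306]
orientation: [[0.655, -0.756, 0.001], [-0.756, -0.655, -0.001], [0.002, -0.001, -1.0]]
ft_force: [-5.0, 3.4, 13.9]
opening: 0.0297
t 39.6 tcp [ 0.603  -0.2614  0.1306] F [-5.   3.4 13.9] op 0.0297
need [-0.0004 -0.0002  0.0006] -0.0001
```

```bash
python3 -m inch '[[[0,0,0,0],[0,0,0,0]]]' 255 8;  python3 -m inch '[[[-0.008,0,-0.001,0],[-0.017,0,-0.0025,0],[-0.026,0,-0.0025,0],[-0.035,0,-0.002,0],[-0.044,0,-0.0005,0],[-0.052,0,0.0005,0],[-0.061,0,0.0025,0],[-0.069,0,0.0055,0],[-0.077,0,0.0085,0],[-0.085,0,0.012,0],[-0.085,0,0.012,0]]]';python3 -m inch '[[[0,0,0,0],[-0.004,0,0.002,0],[-0.01,0,0.003,0],[-0.016,0,0.004,0],[-0.022,0,0.006,0],[-0.029,0,0.0075,0],[-0.036,0,0.0095,0],[-0.042,0,0.012,0],[-0.049,0,0.015,0],[-0.056,0,0.0185,0],[-0.062,0,0.022,0],[-0.062,0,0.022,0]]]' 255 4;  python3 -c "
from h import *
gof(CR,[.014,.08,.13])
# tilt check: does image look like s10 shifted? match tilted cartridge patch from s10 (scene crop 4x)
t=cv2.imread('pics/s10.png')[240:420,270:450]
n=cv2.resize(snapshot('scene')[:,:,::-1],None,fx=4,fy=4,interpolation=cv2.INTER_CUBIC)
r=cv2.matchTemplate(n,t,cv2.TM_CCOEFF_NORMED);_,m,_,p=cv2.minMaxLoc(r);print(m,p[0]/4,p[1]/4,'from',90+270/4,110+60)
print(proj('scene',[pose(*CR,[-.13,y,.07])[0] for y in(0,.08)]))"
```

```text
time_s: 39.85
tcp_pos: [0.6034, -0.2618, 0.1305]
orientation: [[0.655, -0.756, 0.002], [-0.756, -0.655, -0.002], [0.003, -0.001, -1.0]]
ft_force: [-2.7, 1.5, 12.1]
opening: 0.0303
time_s: 41.22
tcp_pos: [0.5463, -0.1962, 0.1157]
orientation: [[0.655, -0.756, -0.001], [-0.756, -0.655, 0.001], [-0.002, 0.0, -1.0]]
ft_force: [-1.0, 1.8, 0.5]
opening: 0.03
time_s: 42.72
tcp_pos: [0.5059, -0.1497, 0.0939]
orientation: [[0.655, -0.756, -0.001], [-0.756, -0.655, 0.001], [-0.001, 0.0, -1.0]]
ft_force: [-0.6, 0.5, -0.3]
opening: 0.0299
t 42.7 tcp [ 0.5059 -0.1497  0.0939] F [-0.6  0.5 -0.3] op 0.0299
need [ 0.1476 -0.0004 -0.0363] 0.0
0.7686762809753418 173.25 184.75 from 157.5 170
[[202.53945026 182.35916984]
 [219.13816379 195.89096928]]
```

```bash
python3 -m inch '[[[-0.004,0,0.006,0],[-0.006,0,0.013,0],[-0.008,0,0.02,0],[-0.008,0,0.028,0],[-0.008,0,0.036,0],[-0.007,0,0.044,0],[-0.006,0,0.052,0],[-0.004,0,0.061,0],[-0.001,0,0.07,0],[0,0,0.078,0],[0,0,0.08,0],[0,0,0.08,0]]]' 255 5;python3 -m inch '[[[0,0,0,0],[0,0,0,0],[0.01,0,0,0],[0.02,0,0,0],[0.03,0,0,0],[0.038,0,0,0],[0.043,0,0,0],[0.046,0,0,0],[0.046,0,0.0015,0],[0.046,0,0.003,0],[0.046,0,0.003,0]]]' 255 20; python3 -m inch '[[[0,0,0,0],[0,0,0,0],[0,0,0,0]]]' 130; python3 -m inch '[[[0,0,-0.03,0],[0,0,-0.08,0],[0,0,-0.14,0],[0,0,-0.2,0],[0,0,-0.2,0],[0,0,-0.2,0]]]' ; python3 -c "
from h import *
gof(TA,[0,0,.15])"
```

```text
time_s: 44.28
tcp_pos: [0.5064, -0.1502, 0.0141]
orientation: [[0.655, -0.756, -0.0], [-0.756, -0.655, -0.0], [-0.0, 0.0, -1.0]]
ft_force: [-0.0, -0.0, -1.1]
opening: 0.0302
time_s: 45.65
tcp_pos: [0.5355, -0.184, 0.0109]
orientation: [[0.655, -0.756, -0.003], [-0.756, -0.655, 0.002], [-0.003, 0.001, -1.0]]
ft_force: [-5.2, 5.3, 1.4]
opening: 0.0302
time_s: 46.02
tcp_pos: [0.5367, -0.185, 0.0113]
orientation: [[0.655, -0.756, 0.0], [-0.756, -0.655, -0.0], [0.001, -0.0, -1.0]]
ft_force: [0.7, -0.2, -0.4]
opening: 0.0456
time_s: 46.78
tcp_pos: [0.5361, -0.1848, 0.2105]
orientation: [[0.655, -0.756, -0.001], [-0.756, -0.655, 0.0], [-0.001, 0.0, -1.0]]
ft_force: [-1.1, -0.1, -1.1]
opening: 0.0458
t 46.8 tcp [ 0.5361 -0.1848  0.2105] F [-1.1 -0.1 -1.1] op 0.0458
need [-0.196  -0.0385  0.0606] -0.9197
```

```bash
python3 -c "
from h import *
a=snapshot('scene')[:,:,::-1];b=snapshot('top')[:,:,::-1]
cv2.imwrite('pics/t14.png',b);cv2.imwrite('pics/sc14.png',a)
z=lambda i,x0,y0,w,h,W,H:cv2.resize(i[y0:y0+h,x0:x0+w],(W,H),interpolation=cv2.INTER_CUBIC)
t0=cv2.imread('pics/top0.png')
i=np.vstack([np.hstack([z(t0,357,224,37,46,240,300),z(b,357,224,37,46,240,300),z(a,257,165,46,46,300,300)]),np.hstack([z(b,415,130,156,120,390,300),z(a,100,130,156,120,390,300)])])
cv2.imwrite('pics/s14.png',i)"
```

```text
(no output)
```

View pics/s14.png

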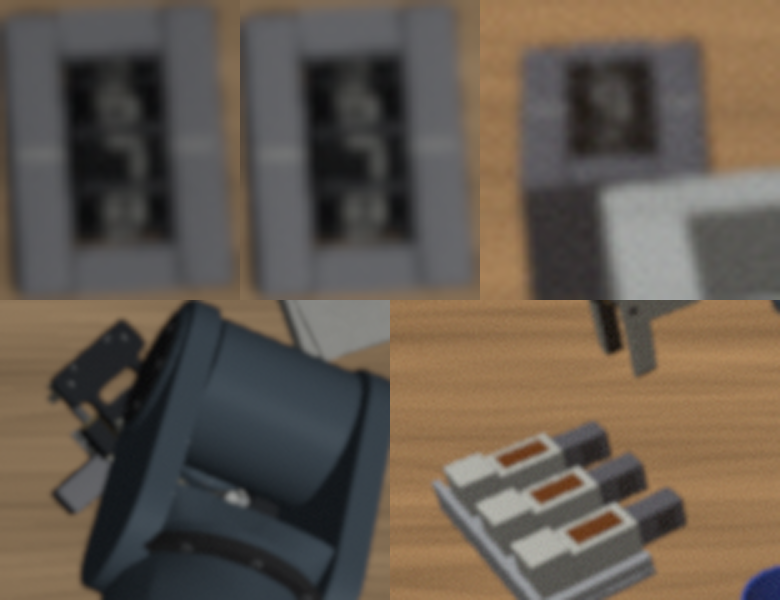

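Three cartridges lie flat in their slots with feet at the wall (lower right panel). The wheel shows 7 at the top, with 6 further away and 8 nearer the robot. It sits slightly towards the robot. To reach 3, the rim top must move about 78 mm towards the robot.

```bash
python3 -m inch '[[[-0.04,-0.008,0,-0.15],[-0.08,-0.016,0,-0.32],[-0.13,-0.025,0,-0.5],[-0.18,-0.035,0.01,-0.68],[-0.19,-0.0385,0.04,-0.83],[-0.19,-0.0385,0.06,-0.92],[-0.19,-0.0385,0.06,-0.92],[-0.19,-0.0385,0.06,-0.92]]]' 255 20; python3 -c "
from h import *
gof(TA,[.011,0,.0835])
w=cv2.cvtColor(cv2.imread('pics/t14.png'),cv2.COLOR_BGR2GRAY)
print(w[228:268,360:392:1][:, :].tolist().__len__())
for r in range(230,266): print(r,' '.join('%3d'%v for v in w[r,364:387]))
print(proj('top',pose(*TA,[[.026,0,.064],[0,0,.082],[-.026,0,.064],[0,.025,.064]])))"
```

```text
time_s: 47.88
tcp_pos: [0.4414, -0.0162, 0.1513]
orientation: [[0.998, 0.06, -0.0], [0.06, -0.998, 0.0], [-0.0, -0.0, -1.0]]
ft_force: [0.7, -0.1, -0.6]
opening: 0.0005
t 47.9 tcp [ 0.4414 -0.0162  0.1513] F [ 0.7 -0.1 -0.6] op 0.0005
need [ 0.0068 -0.0051  0.0678] -0.002
40
230  97  93  91  95  97  98  98  98  98  98  96  95  95  94  94  93  91  87  85  92  97  98  98
231  96  90  86  89  91  91  91  91  90  88  87  85  83  80  79  78  77  76  81  92  97  98  98
232  95  87  75  72  73  72  70  70  70  70  69  69  65  59  57  57  56  61  75  89  97  98  98
233  95  83  65  52  49  47  44  46  50  52  55  57  51  41  35  34  35  48  69  88  96  98  98
234  96  84  61  39  29  26  26  32  40  45  49  52  46  32  21  21  27  42  67  86  95  98  99
235  96  86  63  35  20  20  23  30  39  47  51  51  43  30  23  22  28  41  65  85  95  98  99
236  97  86  64  36  22  23  28  33  43  52  58  56  45  31  24  22  26  38  62  83  94  98  98
237  97  87  64  36  19  21  27  36  50  61  67  64  50  35  22  20  20  33  59  81  94  97  99
238  97  87  64  35  17  16  22  39  56  66  70  68  60 
[... 2048 characters left out ...]
 91  98
260 102 101  97  84  60  40  36  41  51  66  76  77  74  71  62  56  53  50  46  55  73  91  99
261 102 102  98  88  71  59  60  66  72  77  82  81  79  77  74  72  72  70  68  70  79  92  98
262 101 102  99  91  80  78  82  87  90  91  91  91  91  90  89  88  89  89  87  84  85  91  98
263 101 102 100  93  87  90  94  97  97  98  98  98  98  98  98  98  98  98  96  90  86  90  97
264 102 102 100  95  91  95  99 100 100 100 100 101 100 100 100 100 100 100  98  92  86  89  97
265 101 102 102  97  93  96 100 101 100 100 101 100 101 100 100 100 100 100  99  93  87  89  96
[[373.83840748 235.16283017]
 [375.29806729 246.49025098]
 [375.49414632 258.08810051]
 [363.6835974  247.30074746]]
```

```bash
python3 -m inch '[[[0.007,-0.005,0.03,0],[0.007,-0.005,0.06,0],[0.007,-0.005,0.066,0],[0.007,-0.005,0.067,0],[0.007,-0.005,0.067,0],[0.007,-0.005,0.067,0]]]' ; python3 -m inch '[[[0,0,0.001,0],[0,0,0.002,0],[0,0,0.003,0],[0,0,0.003,0]]]';  python3 -c "
from h import *
gof(TA,[.011,0,.0815])"
```

```text
time_s: 48.62
tcp_pos: [0.4484, -0.0107, 0.085]
orientation: [[0.998, 0.063, 0.001], [0.063, -0.998, -0.0], [0.001, 0.0, -1.0]]
ft_force: [-0.1, -0.7, -0.8]
opening: 0.0006
time_s: 49.12
tcp_pos: [0.4487, -0.0106, 0.0819]
orientation: [[0.998, 0.063, 0.002], [0.063, -0.998, -0.0], [0.002, 0.0, -1.0]]
ft_force: [-0.5, 1.6, 9.9]
opening: 0.0003
t 49.1 tcp [ 0.4487 -0.0106  0.0819] F [-0.5  1.6  9.9] op 0.0003
need [-0.0008  0.      0.0004] 0.0003
```

```bash
python3 -m inch '[[[-0.005,0,0,0],[-0.01,0,0,0],[-0.015,0,0,0],[-0.022,0,0,0],[-0.022,0,0,0],[-0.022,0,0,0]]]' ; python3 -m inch '[[[0,0,-0.01,0],[0.022,0,-0.01,0],[0.022,0,-0.01,0]]]'; python3 -m inch '[[[0,0,-0.06,0],[0,-0.06,-0.06,0],[0,-0.12,-0.06,0],[0,-0.12,-0.06,0]]]';python3 -c "
from h import *
gof(TA,[.011,0,.0815])
w=cv2.cvtColor(snapshot('top'),cv2.COLOR_RGB2GRAY)
for r in range(230,264): print(r,' '.join('%3d'%v for v in w[r,364:387]))"
```

```text
time_s: 49.88
tcp_pos: [0.4263, -0.012, 0.0816]
orientation: [[0.998, 0.063, 0.001], [0.063, -0.998, -0.0], [0.001, 0.0, -1.0]]
ft_force: [-2.4, -0.1, 9.1]
opening: 0.0003
time_s: 50.25
tcp_pos: [0.4488, -0.0107, 0.0916]
orientation: [[0.998, 0.063, 0.001], [0.063, -0.998, -0.0], [0.001, 0.0, -1.0]]
ft_force: [-1.0, -0.6, 0.3]
opening: 0.0008
time_s: 50.75
tcp_pos: [0.4391, 0.1119, 0.1512]
orientation: [[0.998, 0.068, -0.001], [0.068, -0.998, 0.0], [-0.001, -0.0, -1.0]]
ft_force: [-0.5, -0.9, -0.2]
opening: 0.0005
t 50.8 tcp [0.4391 0.1119 0.1512] F [-0.5 -0.9 -0.2] op 0.0005
need [0.0006 0.1229 0.0697] 0.0051
230  35  38  51  70  86  92  93  93  93  92  91  90  90  89  89  89  86  82  81  87  92  93  93
231  40  42  50  65  80  86  86  86  86  85  82  80  79  77  75  74  72  72  77  86  92  93  94
232  51  51  50  55  64  69  68  68  69  69  66  63  62  60  55  52  52  56  71  85  91  93  94
233  55  54  47  43  44  46  48  49  51  52  48  47  48  41  33  29  32  45  66  84  91  93  93
234  49  48  42  34  29  28  30  36  43  43  39  40  39  31  19  17  21  39  63  82  90  93  94
23
[... 2081 characters left out ...]
  22  15  24  48  73  89  94
257  40  36  35  35  32  25  18  14  14  15  15  19  32  54  61  44  21  15  25  48  71  89  94
258  37  35  36  36  33  27  22  17  14  17  20  27  35  51  55  42  23  21  28  46  71  87  94
259  40  41  42  43  38  31  27  26  26  33  42  48  54  61  60  47  34  29  31  46  71  87  93
260  59  61  61  60  52  41  37  38  42  51  62  67  70  73  69  60  52  47  44  52  71  87  94
261  81  83  81  76  66  58  58  62  65  69  75  77  78  79  77  71  69  67  65  66  75  87  93
262  94  93  91  85  77  75  77  82  84  84  86  88  87  87  85  85  85  84  83  80  80  86  93
263  97  96  95  89  83  86  90  92  92  93  93  93  93  93  93  93  93  93  91  86  82  86  92
```

```bash
python3 -m inch '[[[0,0.06,0,0],[0.0005,0.123,0,0.005],[0.0005,0.123,0.03,0.005],[0.0005,0.123,0.06,0.005],[0.0005,0.123,0.068,0.005],[0.0005,0.123,0.0705,0.005],[0.0005,0.123,0.0705,0.005],[0.0005,0.123,0.0705,0.005]]]'; python3 -m inch '[[[-0.005,0,0,0],[-0.01,0,0,0],[-0.015,0,0,0],[-0.022,0,0,0],[-0.022,0,0,0],[-0.022,0,0,0]]]' ; python3 -m inch '[[[0,0,-0.01,0],[0.022,0,-0.01,0],[0.022,0,-0.005,0],[0.022,0,0,0],[0.022,0,0,0],[0.022,0,0,0]]]';  python3 -m inch '[[[-0.005,0,0,0],[-0.01,0,0,0],[-0.015,0,0,0],[-0.022,0,0,0],[-0.022,0,0,0],[-0.022,0,0,0]]]'; python3 -m inch '[[[0,0,-0.01,0],[0.022,0,-0.01,0],[0.022,0,-0.01,0]]]'; python3 -m inch '[[[0,0,-0.06,0],[0,-0.06,-0.06,0],[0,-0.12,-0.06,0],[0,-0.12,-0.06,0]]]';python3 -c "
from h import *
gof(TA,[.006,0,.0812])
w=cv2.cvtColor(snapshot('top'),cv2.COLOR_RGB2GRAY)
for r in range(230,264): print(r,' '.join('%3d'%v for v in w[r,364:387]))"
```

```text
time_s: 51.8
tcp_pos: [0.4495, -0.0143, 0.0819]
orientation: [[0.998, 0.058, 0.002], [0.058, -0.998, -0.001], [0.002, 0.001, -1.0]]
ft_force: [0.2, -3.9, 5.8]
opening: 0.0006
time_s: 52.55
tcp_pos: [0.4271, -0.0155, 0.0817]
orientation: [[0.998, 0.058, 0.001], [0.058, -0.998, -0.001], [0.001, 0.001, -1.0]]
ft_force: [-1.1, -3.9, 9.2]
opening: 0.0005
time_s: 53.3
tcp_pos: [0.4496, -0.0136, 0.0817]
orientation: [[0.998, 0.057, 0.003], [0.057, -0.998, 0.0], [0.003, 0.0, -1.0]]
ft_force: [3.1, 1.6, 13.6]
opening: 0.0007
time_s: 54.05
tcp_pos: [0.4265, -0.0149, 0.0814]
orientation: [[0.998, 0.058, 0.001], [0.058, -0.998, -0.0], [0.001, 0.0, -1.0]]
ft_force: [-4.2, -0.2, 15.8]
opening: 0.0005
time_s: 54.42
tcp_pos: [0.4488, -0.0136, 0.0908]
orientation: [[0.998, 0.058, 0.0], [0.058, -0.998, -0.0], [0.0, 0.0, -1.0]]
ft_force: [-1.0, 0.7, -0.0]
opening: 0.0002
time_s: 54.92
tcp_pos: [0.44, 0.1089, 0.1504]
orientation: [[0.998, 0.062, -0.001], [0.062, -0.998, 0.0], [-0.001, -0.0, -1.0]]
ft_force: [-0.4, 0.0, -0.0]
opening: 0.0007
t 54.9 tcp [0.44   0.1089 0.1504] F [-0.4  0.  -0. ] op 0.0007

[... 2598 characters left out ...]
  17  16  25  49  73  89  94
257  44  41  38  36  35  34  29  23  32  53  65  63  62  68  67  45  21  15  27  47  72  88  94
258  38  38  37  35  35  34  28  22  28  45  59  61  63  70  67  46  24  21  28  47  71  88  93
259  43  45  44  43  40  35  30  25  30  45  56  61  64  66  60  46  36  33  35  49  70  87  94
260  63  65  64  58  50  43  38  39  43  53  62  66  72  72  63  54  51  48  46  53  71  86  94
261  84  85  83  75  66  59  58  61  65  69  72  75  78  78  73  69  69  67  64  66  76  87  93
262  94  95  92  85  76  74  78  82  85  85  86  86  87  86  85  84  85  84  83  79  80  86  93
263  96  96  95  89  83  85  89  93  93  93  93  93  93  93  93  93  93  93  91  86  82  86  93
```

```bash
python3 -m inch '[[[0,0.06,0,0],[-0.0035,0.12,0,0],[-0.0035,0.12,0.03,0],[-0.0035,0.12,0.055,0],[-0.0035,0.12,0.06,0],[-0.0035,0.12,0.06,0],[-0.0035,0.12,0.066,0],[-0.0035,0.12,0.0695,0],[-0.0035,0.12,0.0695,0],[-0.0035,0.12,0.0695,0]]]'; python3 -m inch '[[[-0.005,0,0,0],[-0.01,0,0,0],[-0.0145,0,0,0],[-0.0145,0,0,0],[-0.0145,0,0,0]]]' ; python3 -m inch '[[[0,0,-0.01,0],[0,0,-0.06,0],[0,-0.06,-0.06,0],[0,-0.12,-0.06,0],[0,-0.18,-0.06,0],[0,-0.18,-0.06,0]]]';python3 -c "
from h import *
gof(TA,[.006,0,.0812])
b=snapshot('top');w=cv2.cvtColor(b,cv2.COLOR_RGB2GRAY)
a=snapshot('scene')
for r in range(230,264): print(r,' '.join('%3d'%v for v in w[r,366:384]))
z=lambda i,x0,y0,w,h,W,H:cv2.resize(i[y0:y0+h,x0:x0+w],(W,H),interpolation=cv2.INTER_CUBIC)
cv2.imwrite('pics/s15.png',np.vstack([np.hstack([z(b,357,224,37,46,320,400),z(b,415,130,156,140,446,400)]),z(a,60,130,383,100,766,200)])[:,:,::-1])"
```

```text
time_s: 56.22
tcp_pos: [0.4462, -0.0138, 0.0821]
orientation: [[0.998, 0.058, 0.003], [0.058, -0.998, -0.0], [0.003, 0.0, -1.0]]
ft_force: [0.1, 0.9, 9.1]
opening: 0.0005
time_s: 56.85
tcp_pos: [0.4315, -0.0146, 0.082]
orientation: [[0.998, 0.058, 0.002], [0.058, -0.998, -0.0], [0.002, 0.0, -1.0]]
ft_force: [-0.5, 0.1, 8.9]
opening: 0.0007
time_s: 57.6
tcp_pos: [0.4197, 0.1682, 0.1417]
orientation: [[0.998, 0.063, 0.001], [0.063, -0.998, 0.0], [0.001, -0.0, -1.0]]
ft_force: [-0.3, 0.3, -0.2]
opening: 0.0006
t 57.6 tcp [0.4197 0.1682 0.1417] F [-0.3  0.3 -0.2] op 0.0006
need [0.0119 0.1804 0.0604] 0.0005
230  87  90  93  93  93  93  93  92  91  90  90  89  88  88  86  82  81  87
231  82  84  87  86  85  86  85  84  82  80  78  76  74  74  72  71  76  87
232  71  68  68  67  66  65  64  63  63  63  61  56  53  49  49  56  70  86
233  60  47  43  42  40  38  38  36  40  42  44  38  31  28  31  45  66  83
234  57  36  27  24  22  23  22  23  28  33  38  31  22  20  25  40  63  82
235  60  34  26  21  18  22  29  36  42  47  47  41  28  19  23  37  61  81
236  60  34  21  18  18  24  36  
[... 1394 characters left out ...]
  23  17  27  50
255  90  73  43  18  14  18  29  50  61  58  60  75  79  56  24  15  26  49
256  91  74  44  19  11  15  23  38  48  47  51  66  71  50  24  19  27  50
257  92  75  46  24  19  18  22  27  32  33  38  51  55  39  24  22  29  48
258  92  77  49  28  24  24  28  35  40  40  42  47  47  34  24  22  29  47
259  91  77  52  30  24  25  33  45  55  57  59  59  54  41  33  29  29  45
260  92  79  56  40  36  37  42  53  62  66  70  72  67  57  50  46  43  51
261  93  83  68  59  60  62  64  68  73  74  77  79  76  71  69  66  64  66
262  94  86  76  75  79  82  84  85  86  86  86  87  85  85  84  84  83  80
263  95  88  83  85  89  92  92  93  93  93  93  93  93  92  93  93  91  86
```

View pics/s15.png

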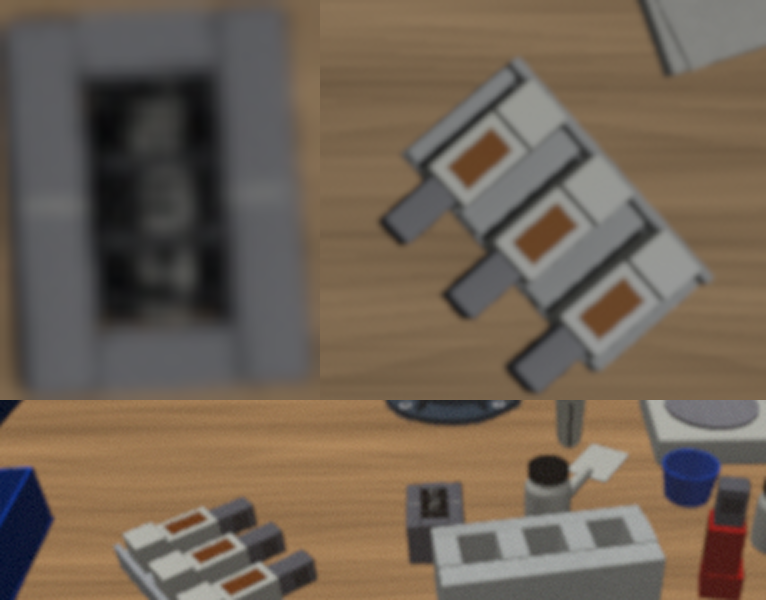

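The 3 stands between the marks, and all three cartridges lie in the cradle with their feet at the wall. The wells are empty, and the jar, cup and red look-alike in view still stand.

```bash
python3 -c "
from station import *
print(hand_in(), sense()['time_s'])"
```

```text
the job is handed in; nothing more can be done
the job is handed in; nothing more can be done
```

I took all three cartridges out of the block and laid each on its side in its own cradle slot. I then rolled the thumbwheel from 7 to 3 and handed the job in at about 58 s; no verdict was reported.

**Release and laying:** Each catch let go on a push of 7 to 9 mm. I kept the head pinched while pushing and pulled the cartridge straight out, so it never sprang up free.

**Last checks before handing in:**
- **Cartridges:** the last picture shows all three lying with feet at the end wall and heads out at the open end, and all three wells empty.
- **Wheel:** the 3 sits centred between the marks to within about 1 mm at the rim.
- **Bystanders:** the jar, the cup and the red look-alike visible in the last picture still stand. I did not check the other cup and jar again at the end.

**What did not go as planned:**
- **Cradle moved:** it shifted about 2 cm around the time I laid the first cartridge, from the announced knock, my push on the foot, or both. I measured it again before the other two.
- **Foot slip:** the first cartridge's foot slid about 4 cm while I tilted it down, and the other two followed the same path. I slid each one back towards the wall, and the last two touched it with about 8 N.
- **Camera disagreement:** the scene camera put the cradle about 12 mm from where the top camera did. I used the top camera, and the cartridges fitted.
- **Wheel slip:** the wheel lagged by about 3 mm over the first three strokes, so I set the last stroke from the picture.

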